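Set the blank range switch of a gel power supply by counting clicks, then start the run

ROBOT

A 6-joint arm with a two-finger parallel gripper is mounted at the origin on the work surface. World frame = base frame: x ahead of the robot, y to its left, z up, the work surface at z = 0. Lengths are in mm, angles in rad, forces in N, time in s.
With the tool pointing down it reaches from about 325 to 1000 mm from the base axis. Payload 5.1 kg.
Tool frame: the origin (TCP) lies at the very end of the fingers, on their centre line; the grasp point (between the pads) lies 19 mm behind it; x points along the fingers, y is the direction in which the jaws open and shut, and the axes are right-handed (so a half turn about x gives the same grasp; the last joint's range is limited). The gripper opens to 85 mm and grips with 20 to 120 N. Pads are 22 mm wide; open, the fingers measure 114 mm over their backs; the gripper's body (76 mm by 85 mm) begins 54 mm behind the grasp point. The pads swing forward as they close: fully open they stand 13 mm farther back than shut.
Start: joints at [1.186, 0.124, 1.65, -0, 1.367, -0.083], TCP at [193.227, 620.603, 231.322] pointing down, gripper open.
Joint ranges: [-2.61, 2.61], [-1.02, 2.33], [0.03, 2.71], [-1.35, 4.49], [0.32, 2.68], [-2.91, 2.91]. Speed limits (rad/s): [2.57, 2.57, 3.14, 3.14, 3.14, 3.14].

INTERFACE

Orientations are given as a 3x3 rotation matrix whose columns are the frame's x, y, z axes.
In Python, from station import bot gives the robot as it stands. The module is installed in compiled form; this text tells all that it offers.
- The arm moves only by the tool apply_moves, never from a script. Its argument "rows" is a list of rows, each an object with "slide": the shift along the tool's x, y, z in m, a list of three; "angular": the turn, a rotation vector about the tool's x, y, z in degrees, a list of three; "grip": the closure, from 0 (fully open) to 1 (shut). A call has 1 to 20 rows; each row shifts and turns the pose as measured when the row begins, along the tool's axes as they then stand; what a row does not reach is not made up. A row lasts 1/10 s, in which the tool goes at most 50 mm and 8.59 degrees, less where a joint would pass 70% of its speed; a pose out of reach is approached as far as the arm can. A call is refused whole if a number of a shift passes 0.05 or a number of a turn 8.59, either way. A call with a gripper value outside its range is refused whole. The fingers move at their own pace and stop on an object; "grip_force" is the grip in N (left out, the last holds). Time passes only in rows, so rows that do not move let the fingers close. It gives the time, the measured TCP pose, the force and the opening at its end, in the units of the state.
- bot.sense(): the state, without advancing time (a new reading comes with each control period).
- bot.capture(name): name is "side" or "top"; returns a dict with "pixels" (480x640x3 uint8, red, green, blue), "vfov" (degrees; the focal length in pixels is half the picture's height over the tangent of half this angle, whatever the lens; pixels are square), "cx", "cy" (the principal point, pixels), "origin" and "attitude" of the camera in the world. Camera axes: x right, y down, z forward; pixel columns grow to the right and rows downward; lengths in mm; the calibration is good to about 2 mm. A picture is of the moment at which its call begins. There is no depth.
- bot.sign_off(): hands the job in, once; it reports no verdict.
The state is a dict: "time_s": time; "joint_pos": joint angles; "joint_vel": joint speeds; "joint_torque": joint torques, N m; "position": TCP position; "orientation": TCP orientation; "force": force on the tool from outside, world axes, zero at the start; "torque": the same for the moment, N m; "finger_gap": finger opening in mm.
Only numpy, scipy, OpenCV 4.12 (cv2) and the standard library are available. Lean on these libraries where they do the work, as an engineer would, in place of code of your own. Each camera call takes 0.05 s, during which the arm holds its last target. There are 200 camera calls.

TASK

The black range knob on the gel power supply carries no marks: turn it gently anticlockwise until it rests on its end stop, without straining it there, then clockwise by exactly three clicks and let it settle. Only then press the green run button and let go of it, and do not disturb the bottle, the beaker and the tube rack standing beside the supply.

Things in the scene. Friction and masses are not known exactly. Their poses are not given: they have to be found in the camera images.
- selector_grip (a point): Point on the axis of the black rubber-ribbed round range knob, at grip height, fixed to the panel (does not turn with the knob). z: the knob's axis, out of the panel; x: up the panel, away from the robot; y: along it to the left. The panel's face is 21 mm below along z. Knob 39 mm in diameter, from 2 to 30 mm above the face, looks alike in every position; nothing higher than 4 mm stands within 65 mm of its axis.
- knob_cap (a point): Centre of the knob's bare aluminium cap, 30 mm above the panel's face, fixed to the panel. Clicks are evenly spaced, 20 to 40 degrees, 5 to 8 positions, at the start any but the first two. Clockwise seen from above counts up. Leaving a position takes about 0.25 N m, falling to 0 half-way; then the knob pulls itself on (0.2 N m) into the next, where resistance jumps up again: one click.
- knob_axis (a point): Where the knob's axis meets the panel's face; z out of the panel. Let go, the knob springs into the nearer position. Hard stops lie right at the first (anticlockwise) and last positions; the first click leads from the first position to the second. The switch gives 1 rad per 5 N m against the panel; its locating lug is overstrained by more than 0.7 N m on the knob.
- run_button_top (a point): Centre of the top of the green run button (26 mm in diameter, in a black collar 42 mm wide, 12 mm high), 22 mm above the panel's face when out; 120 mm from the knob's axis, along the panel to the right. z out of the panel. It moves with the button.
- run_button (a joint): Travel of the run button into the panel, m: 0 out, 0.006 fully in. It springs back; fully in takes about 5 N. It counts as pressed from 0.004.
- supply: Cream bench power supply, 200 x 270 mm, fixed; its grey control panel slopes up from 67 mm at the edge near the robot to 103 mm, 10 degrees from level. A clear gel tank, 220 mm wide and 150 mm deep, is docked to its far side (lid at 73 mm, two plugs to 111 mm). Origin: under its middle, on the bench; x away from the robot side, z up.
- buffer_bottle: Amber glass buffer bottle with a blue cap, 70 mm in diameter, 160 mm high; origin at the centre of its underside, z up.
- beaker: Clear glass beaker, 68 mm in diameter at the rim, 85 mm high; origin at the centre of its underside, z up.
- tube_rack: Orange tube rack with eight capped tubes, 90 x 60 mm, 38 mm high; origin at the centre of its underside, z up.
There are look-alikes about, which are no part of the job. There is more than one size of the beaker; the job needs the smallest.

How it is judged:
By the outcome, as a careful person would: the job done as asked, in the order asked, and still so for the second after the job is handed in, with the robot touching nothing.
It also fails if it takes over 72 s, if anything falls off the work surface, if the arm or the gripper's body presses on something with over 40 N, if the wrist force passes 120 N, or if a joint passes its speed limit or range.

## Working session

There is one attempt and no reset: what is moved stays moved. The work goes in short steps, Python scripts to look and compute and a tool call to move; the robot and the scene stay as the last step left them, time stands still between calls to the robot, and variables do not carry over. Pictures are saved under pics/ and viewed, about 8 in all and at most 12, crops included, and the job is handed in when it is done.

Besides the shell and the picture viewer there is one more tool, called after ">>>" by a JSON object that holds its "method" and its "body". apply_moves: Moves the arm, as the interface text tells. Its arguments: {"type":"object","properties":{"rows":{"type":"array"},"grip_force":{"type":"number"}},"required":["rows"]}

```bash
mkdir -p pics; python3 - <<'E'
from station import bot
import cv2,pickle
for n in("side","top"):
    c=bot.capture(n);cv2.imwrite(f"pics/{n}0.png",c["pixels"][:,:,::-1]);pickle.dump(c,open(n+".pkl","wb"))
    print(n,c["vfov"],c["cx"],c["cy"],c["origin"],c["attitude"],[k for k in c])
s=bot.sense();print(s)
E
```

```text
side 55.055334384126574 319.8292675507483 237.59534594589914 [ 192.39021968 -667.22244101  552.38256162] [[ 0.8979389  -0.23228056  0.37383349]
 [-0.44005592 -0.45932337  0.77160406]
 [-0.00751816 -0.85736094 -0.51466076]] ['pixels', 'vfov', 'cx', 'cy', 'origin', 'attitude']
top 55.68419817618377 324.79884435001435 238.81455170509017 [405.01081439   8.03602042 868.62157068] [[-0.01006756 -0.98743371  0.15771277]
 [-0.99993241  0.00902399 -0.00733162]
 [ 0.00581629 -0.15777592 -0.98745781]] ['pixels', 'vfov', 'cx', 'cy', 'origin', 'attitude']
{'time_s': 0.1, 'joint_pos': array([ 1.18639820e+00,  1.24446520e-01,  1.65153901e+00,  1.38360972e-05,
        1.36749838e+00, -8.26156825e-02]), 'joint_vel': array([-2.30111174e-03,  1.21262440e-03, -3.98161265e-03, -1.33813228e-03,
       -1.34698479e-03, -5.12269789e-05]), 'joint_torque': array([ 3.22910228e-04, -4.24929357e+01, -3.66652179e+01, -5.20021138e-05,
        4.01479847e-03, -2.84475027e-05]), 'position': array([193.02119242, 620.10211846, 230.17072211]), 'orientation': array([[-7.21784271e-04,  2.97224567e-01,  9.54807329e-01],
       [-1.74815525e-03,  9.54805744e-01, -2.97225395e-01],
       [-9.99998211e-01, -1.88368406e-03, -1.69569081e-04]]), 'force': array([ 0.42975307, -0.39538116,  0.7805678 ]), 'torque': array([ 0.05162319, -0.01542709,  0.04199598]), 'finger_gap': 85.40328301124464}
```

View pics/top0.png

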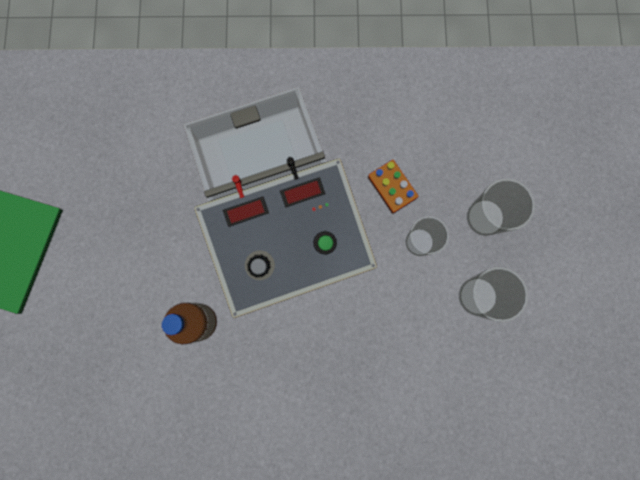

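View pics/side0.png

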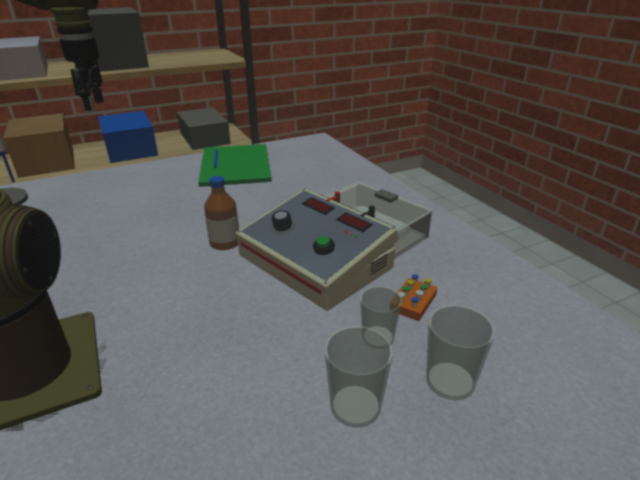

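Top view: knob cap near (259,265), green button near (325,243), supply turned about 15°; bottle at lower left, with the small beaker (428,236) and rack (393,186) on the right. Side view: cap near (282,214), button near (323,243).

```bash
cat > h.py <<'E'
import numpy as np,cv2,pickle
def ray(c,u,v):
    f=240/np.tan(np.radians(c["vfov"]/2))
    d=np.array(c["attitude"])@np.array([(u-c["cx"])/f,(v-c["cy"])/f,1]);return np.array(c["origin"]),d/np.linalg.norm(d)
def tri(r):
    A=sum(np.eye(3)-np.outer(d,d) for o,d in r);b=sum((np.eye(3)-np.outer(d,d))@o for o,d in r)
    p=np.linalg.solve(A,b);return p,[np.linalg.norm(np.cross(p-o,d)) for o,d in r]
def onz(r,z): o,d=r;return o+d*(z-o[2])/d[2]
def blob(m,near,rad):
    n,l,s,ce=cv2.connectedComponentsWithStats(m.astype(np.uint8))
    k=[i for i in range(1,n) if np.hypot(*(ce[i]-near))<rad and s[i,4]>15];i=max(k,key=lambda i:s[i,4]);return ce[i],s[i]
E
python3 - <<'E'
from h import *
C={n:pickle.load(open(n+".pkl","rb")) for n in("side","top")}
near={"top":((259,265),(325,243)),"side":((282,214),(323,243))}
R={0:[],1:[]}
for n in C:
    p=C[n]["pixels"].astype(int);r,g,b=p[...,0],p[...,1],p[...,2]
    y,x=np.mgrid[:480,:640]
    m0=(np.hypot(x-near[n][0][0],y-near[n][0][1])<14)&(p.sum(2)>300)&(p.max(2)-p.min(2)<40)
    m1=(g>r+25)&(g>b+20)
    for k,m in((0,m0),(1,m1)):
        c,s=blob(m,near[n][k],10);print(n,k,c,s);R[k].append(ray(C[n],*c))
K,B=tri(R[0]),tri(R[1]);print("cap",K,"btn",B,np.linalg.norm(K[0]-B[0]))
d=B[0]-K[0];print("yaw",np.degrees(np.arctan2(d[0],-d[1])))
for n in C:
  for nm,(u,v) in {"top":{"nr":(373,266),"nl":(236,314),"fr":(339,163),"fl":(198,209)},"side":{}}[n].items():
    print(nm,onz(ray(C[n],u,v),67 if nm[0]=="n" else 103).round(1))
t=C["top"]
big=[cv2.resize(c["pixels"][v-60:v+60,u-80:u+80,::-1],None,fx=5,fy=5,interpolation=2) for c,u,v in((t,292,254),)]
cv2.imwrite("pics/crop.png",big[0])
big=C["side"]["pixels"][170:290,225:385,::-1];cv2.imwrite("pics/crop2.png",cv2.resize(big,None,fx=5,fy=5,interpolation=2))
E
```

```text
side 0 [280.54347826 214.69565217] [276 212  10   6  46]
side 1 [322.74285714 240.59047619] [316 236  14  10 105]
top 0 [257.74683544 265.87974684] [251 259  14  14 158]
top 1 [325.07291667 242.421875  ] [318 235  15  16 192]
cap (array([482.01094491, 114.96332128, 109.29976665]), [np.float64(0.633895721461509), np.float64(0.633895721461514)]) btn (array([522.18566039,   1.77232514,  97.92412871]), [np.float64(0.37379998836218337), np.float64(0.37379998836224976)]) 120.64665145894635
yaw 19.541226343068576
nr [483.5 -82.8  67. ]
nl [402.1 157.8  67. ]
fr [661.7 -23.9 103. ]
fl [581.3 220.1 103. ]
```

View pics/crop.png

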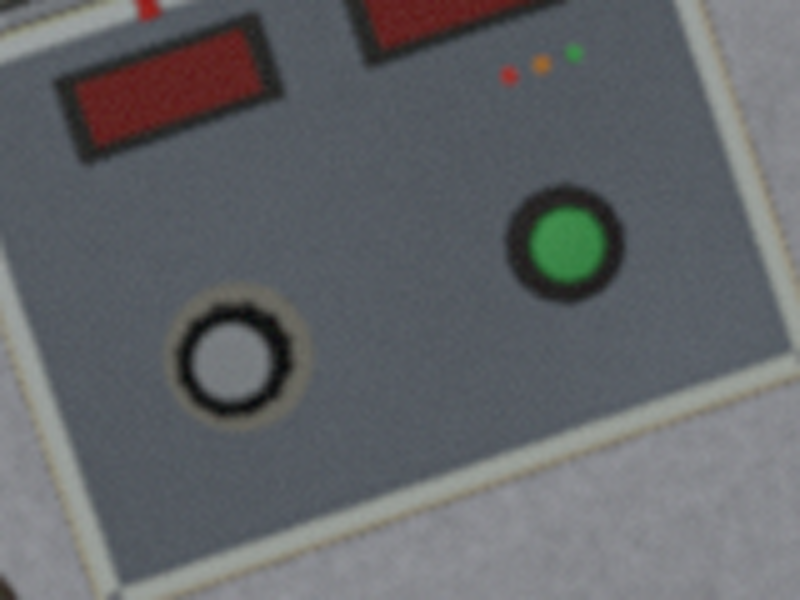

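The crop shows the round cap centred at (258.3,266.2), inside the black knob on a cream ring, and the button centred at (325.4,242.7). The cap–button distance of 120.6 mm matches the given 120 mm, so I'll plan the approach now.

```bash
cat >> h.py <<'E'
a=np.radians(18.6);t=np.radians(10)
fwd=np.array([np.cos(a),np.sin(a),0]);left=np.array([-np.sin(a),np.cos(a),0]);up=np.array([0,0,1.])
zp=np.cos(t)*up-np.sin(t)*fwd;xp=np.cos(t)*fwd+np.sin(t)*up;yp=left
E
python3 - <<'E'
from h import *
from station import bot
from scipy.spatial.transform import Rotation as Ro
C=pickle.load(open("top.pkl","rb"))
cap=onz(ray(C,258.1,266.1),109.2);btn=onz(ray(C,325.1,242.4),101)
print(cap,btn,(btn-cap)@np.c_[xp,yp,zp])
s=bot.sense();R=s["orientation"];p=s["position"]
pre=cap+70*zp
print("pre",pre,"slide m",R.T@(pre+[0,0,40]-p)/1000)
# tilt keeping yaw: minimal rotation taking R x to -zp
ax=np.cross(R[:,0],-zp);ang=np.arcsin(np.linalg.norm(ax));print("tilt deg tool",np.degrees(R.T@(ax/np.linalg.norm(ax)*ang)))
print("bearing moment axis",s["torque"]@R[:,0])
E
```

```text
[481.0429089  114.58161825 109.2       ] [521.40384963   1.88453419 101.        ] [   0.84807634 -119.68423395   -8.47603696]
pre [469.52243089 110.70454905 178.13654271] slide m [ 0.01272509 -0.4041701   0.41541334]
tilt deg tool [ 3.10601043e-18 -8.11154287e+00  5.96970704e+00]
bearing moment axis -0.0420061967684742
```

>>> {"method": "apply_moves", "body": {"rows": [{"slide": [0.001, -0.029, 0.03], "angular": [0, 0, 0], "grip": 0}, {"slide": [0.001, -0.029, 0.03], "angular": [0, 0, 0], "grip": 0}, {"slide": [0.001, -0.029, 0.03], "angular": [0, 0, 0], "grip": 0}, {"slide": [0.001, -0.029, 0.03], "angular": [0, 0, 0], "grip": 0}, {"slide": [0.001, -0.029, 0.03], "angular": [0, 0, 0], "grip": 0}, {"slide": [0.001, -0.029, 0.03], "angular": [0, 0, 0], "grip": 0}, {"slide": [0.001, -0.029, 0.03], "angular": [0, 0, 0], "grip": 0}, {"slide": [0.001, -0.029, 0.03], "angular": [0, 0, 0], "grip": 0}, {"slide": [0.001, -0.029, 0.03], "angular": [0, 0, 0], "grip": 0}, {"slide": [0.001, -0.029, 0.03], "angular": [0, 0, 0], "grip": 0}, {"slide": [0.001, -0.029, 0.03], "angular": [0, 0, 0], "grip": 0}, {"slide": [0.001, -0.029, 0.03], "angular": [0, 0, 0], "grip": 0}, {"slide": [0.001, -0.029, 0.03], "angular": [0, 0, 0], "grip": 0}, {"slide": [0.001, -0.029, 0.03], "angular": [0, 0, 0], "grip": 0}, {"slide": [0, 0, 0], "angular": [0, -4.05, 3], "grip": 0}, {"slide": [0, 0, 0], "angular": [0, -4.05, 3], "grip": 0}, {"slide": [0, 0, 0], "angular": [0, 0, 0], "grip": 0}], "grip_force": 40}}

```text
time_s: 1.8
position: [480.2, 84.9, 206.9]
orientation: [[0.16, 0.288, 0.944], [0.051, 0.953, -0.299], [-0.986, 0.096, 0.137]]
force: [-0.0, 1.1, 0.6]
finger_gap: 85.2
```

```bash
cat > st.py <<'E'
from h import *
from station import bot
cap=np.array([481.0,114.6,109.2]);P=np.c_[xp,yp,zp]
s=bot.sense();R=s["orientation"];p=s["position"]
y=R[:,1];
print("t",s["time_s"],"gap",round(s["finger_gap"],1),"panelpos rel cap",((p-cap)@P).round(2),"tilt",np.degrees(np.arccos(min(1,-R[:,0]@zp))).round(2),
 "ang",np.degrees(np.arctan2(y@yp,y@xp)).round(2),"Mx",(s["torque"]@R[:,0]).round(3),"Ftool",(R.T@s["force"]).round(2),"q",s["joint_pos"].round(3),"tau6",s["joint_torque"][5].round(3))
E
cat >> h.py <<'E'
E
python3 st.py
```

```text
t 1.8 gap 85.2 panelpos rel cap [  6.92 -27.92  98.02] tilt 0.39 ang 54.23 Mx -0.011 Ftool [-0.55  1.09 -0.28] q [ 0.039 -0.342  2.125  0.048  1.196 -1.246] tau6 -0.104
```

>>> {"method": "apply_moves", "body": {"rows": [{"slide": [0, 0, 0], "angular": [8.5, 0, 0], "grip": 0}, {"slide": [0, 0, 0], "angular": [8.5, 0, 0], "grip": 0}, {"slide": [0, 0, 0], "angular": [8.5, 0, 0], "grip": 0}]}}

```text
time_s: 2.1
position: [479.2, 85.0, 206.3]
orientation: [[0.154, 0.673, 0.723], [0.05, 0.726, -0.686], [-0.987, 0.142, 0.078]]
force: [0.4, 0.3, 0.5]
finger_gap: 85.6
```

```bash
python3 st.py
```

```text
t 2.1 gap 85.6 panelpos rel cap [  5.9  -27.52  97.58] tilt 0.69 ang 28.23 Mx -0.003 Ftool [-0.38  0.57  0.11] q [ 0.04  -0.34   2.125  0.047  1.2   -0.79 ] tau6 -1.244
```

Joint 6 rises with positive turns, as expected. I'll continue to about +2.4.

>>> {"method": "apply_moves", "body": {"rows": [{"slide": [0, 0, 0], "angular": [8.5, 0, 0], "grip": 0}, {"slide": [0, 0, 0], "angular": [8.5, 0, 0], "grip": 0}, {"slide": [0, 0, 0], "angular": [8.5, 0, 0], "grip": 0}, {"slide": [0, 0, 0], "angular": [8.5, 0, 0], "grip": 0}, {"slide": [0, 0, 0], "angular": [8.5, 0, 0], "grip": 0}, {"slide": [0, 0, 0], "angular": [8.5, 0, 0], "grip": 0}, {"slide": [0, 0, 0], "angular": [8.5, 0, 0], "grip": 0}, {"slide": [0, 0, 0], "angular": [8.5, 0, 0], "grip": 0}, {"slide": [0, 0, 0], "angular": [8.5, 0, 0], "grip": 0}, {"slide": [0, 0, 0], "angular": [8.5, 0, 0], "grip": 0}, {"slide": [0, 0, 0], "angular": [8.5, 0, 0], "grip": 0}, {"slide": [0, 0, 0], "angular": [8.5, 0, 0], "grip": 0}, {"slide": [0, 0, 0], "angular": [8.5, 0, 0], "grip": 0}, {"slide": [0, 0, 0], "angular": [8.5, 0, 0], "grip": 0}, {"slide": [0, 0, 0], "angular": [8.5, 0, 0], "grip": 0}, {"slide": [0, 0, 0], "angular": [8.5, 0, 0], "grip": 0}, {"slide": [0, 0, 0], "angular": [8.5, 0, 0], "grip": 0}, {"slide": [0, 0, 0], "angular": [8.5, 0, 0], "grip": 0}, {"slide": [0, 0, 0], "angular": [8.5, 0, 0], "grip": 0}, {"slide": [0, 0, 0], "angular": [8.5, 0, 0], "grip": 0}]}}

```text
time_s: 4.1
position: [477.5, 94.0, 203.7]
orientation: [[0.115, -0.568, -0.815], [0.041, -0.817, 0.575], [-0.992, -0.1, -0.071]]
force: [0.4, 0.1, -0.4]
finger_gap: 85.4
```

```bash
cat >> st.py <<'E'
import sys
if len(sys.argv)>1:
    from scipy.spatial.transform import Rotation as Ro
    g=cap+P@np.array(eval(sys.argv[1]))
    ax=np.cross(R[:,0],-zp)
    print("tilt fix deg",np.degrees(R.T@ax).round(2),"slide m to goal (now frame)",(R.T@(g-p)/1000).round(4))
    R2=Ro.from_rotvec(ax).as_matrix()@R; print("slide after tilt fix",(R2.T@(g-p)/1000).round(4))
E
python3 st.py "[0,0,40]"
```

```text
t 4.1 gap 85.4 panelpos rel cap [  6.64 -18.41  94.81] tilt 2.98 ang -143.59 Mx 0.03 Ftool [ 0.49 -0.23 -0.27] q [ 0.065 -0.311  2.104  0.036  1.23   2.237] tau6 -1.247
tilt fix deg [ 0.    1.88 -2.32] slide m to goal (now frame) [ 0.0551 -0.0078  0.017 ]
slide after tilt fix [ 0.0548 -0.0056  0.0188]
```

>>> {"method": "apply_moves", "body": {"rows": [{"slide": [0, 0, 0], "angular": [0, 1.9, -2.3], "grip": 0}, {"slide": [0.018, -0.002, 0.006], "angular": [0, 0, 0], "grip": 0}, {"slide": [0.018, -0.002, 0.006], "angular": [0, 0, 0], "grip": 0}, {"slide": [0.018, -0.002, 0.006], "angular": [0, 0, 0], "grip": 0}, {"slide": [0, 0, 0], "angular": [0, 0, 0], "grip": 0}]}}

```text
time_s: 4.6
position: [475.6, 114.8, 148.7]
orientation: [[0.16, -0.563, -0.811], [0.053, -0.816, 0.576], [-0.986, -0.136, -0.101]]
force: [-0.2, 0.3, -0.8]
finger_gap: 85.2
```

```bash
python3 st.py "[0,0,0]"; python3 - <<'E'
from station import bot
import cv2
cv2.imwrite("pics/t2.png",cv2.resize(bot.capture("top")["pixels"][190:340,180:380,::-1],None,fx=4,fy=4))
E
```

```text
t 4.6 gap 85.2 panelpos rel cap [ 1.87  1.96 39.83] tilt 0.27 ang -143.59 Mx -0.015 Ftool [ 0.78 -0.08  0.41] q [ 0.107 -0.286  2.183  0.041  1.078  2.272] tau6 0.051
tilt fix deg [ 0.    0.14 -0.24] slide m to goal (now frame) [ 0.0398  0.0025 -0.0006]
slide after tilt fix [ 0.0398  0.0027 -0.0005]
```

View pics/t2.png

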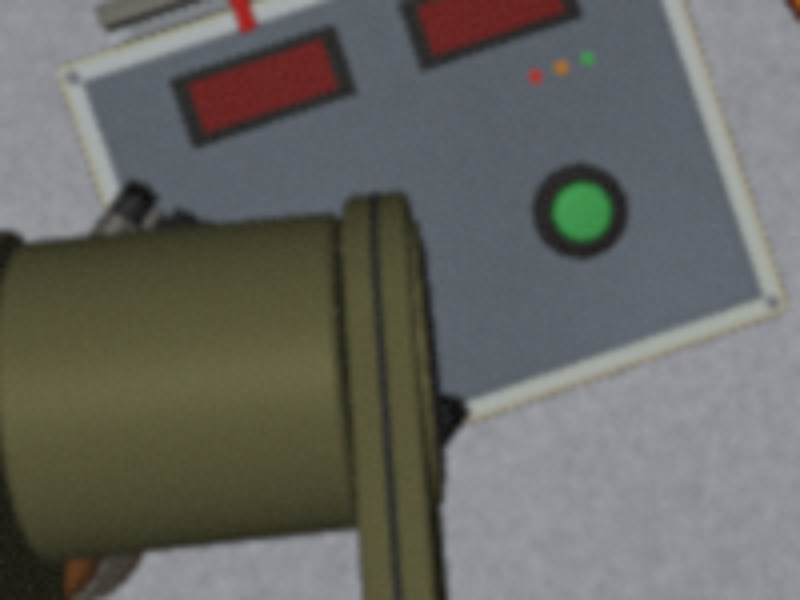

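The arm hides the knob in this picture; the button at (581,211) in the crop is clear. I'll descend to grip height.

>>> {"method": "apply_moves", "body": {"rows": [{"slide": [0.012, 0.002, 0], "angular": [0, 0, 0], "grip": 0}, {"slide": [0.012, 0.001, 0], "angular": [0, 0.1, -0.2], "grip": 0}, {"slide": [0.013, 0, 0], "angular": [0, 0, 0], "grip": 0}, {"slide": [0.013, 0, 0], "angular": [0, 0, 0], "grip": 0}, {"slide": [0.013, 0, 0], "angular": [0, 0, 0], "grip": 0}, {"slide": [0, 0, 0], "angular": [0, 0, 0], "grip": 0}]}}

```text
time_s: 5.25
position: [488.1, 115.4, 85.6]
orientation: [[0.169, -0.562, -0.81], [0.055, -0.815, 0.577], [-0.984, -0.142, -0.107]]
force: [0.2, 0.8, -0.2]
finger_gap: 85.8
```

```bash
python3 st.py "[0,0,-24]"
```

```text
t 5.25 gap 85.8 panelpos rel cap [  2.74  -1.5  -24.48] tilt 0.28 ang -143.61 Mx -0.0 Ftool [ 0.29 -0.76  0.33] q [ 0.105 -0.178  2.212  0.046  0.933  2.262] tau6 -0.001
tilt fix deg [-0.   -0.24  0.15] slide m to goal (now frame) [-0.0005  0.0013  0.0028]
slide after tilt fix [-0.0005  0.0013  0.0028]
```

>>> {"method": "apply_moves", "body": {"rows": [{"slide": [0, 0.001, 0.003], "angular": [0, -0.2, 0.1], "grip": 0}, {"slide": [0, 0, 0], "angular": [0, 0, 0], "grip": 1}, {"slide": [0, 0, 0], "angular": [0, 0, 0], "grip": 1}, {"slide": [0, 0, 0], "angular": [0, 0, 0], "grip": 1}, {"slide": [0, 0, 0], "angular": [0, 0, 0], "grip": 1}, {"slide": [0, 0, 0], "angular": [0, 0, 0], "grip": 1}, {"slide": [0, 0, 0], "angular": [0, 0, 0], "grip": 1}, {"slide": [0, 0, 0], "angular": [0, 0, 0], "grip": 1}, {"slide": [0, 0, 0], "angular": [0, 0, 0], "grip": 1}], "grip_force": 40}}

```text
time_s: 6.15
position: [485.7, 116.6, 86.3]
orientation: [[0.168, -0.562, -0.81], [0.056, -0.815, 0.577], [-0.984, -0.142, -0.105]]
force: [-0.1, 0.5, -1.5]
finger_gap: 36.7
```

```bash
python3 st.py "[0,0,-24]"
```

```text
t 6.15 gap 36.7 panelpos rel cap [  1.     0.37 -23.46] tilt 0.19 ang -143.61 Mx -0.003 Ftool [ 1.5  -0.13  0.51] q [ 0.107 -0.183  2.215  0.047  0.937  2.264] tau6 0.006
tilt fix deg [-0.   -0.11  0.15] slide m to goal (now frame) [0.0005 0.001  0.0003]
slide after tilt fix [0.0005 0.001  0.0003]
```

>>> {"method": "apply_moves", "body": {"rows": [{"slide": [0, 0, 0], "angular": [-2, 0, 0], "grip": 1}, {"slide": [0, 0, 0], "angular": [0, 0, 0], "grip": 1}]}}

```text
time_s: 6.35
position: [485.7, 116.6, 86.3]
orientation: [[0.168, -0.533, -0.829], [0.056, -0.835, 0.548], [-0.984, -0.139, -0.11]]
force: [-0.3, -0.2, -0.7]
finger_gap: 36.6
```

```bash
python3 st.py
```

```text
t 6.35 gap 36.6 panelpos rel cap [  1.02   0.36 -23.46] tilt 0.18 ang -141.59 Mx 0.147 Ftool [0.59 0.44 0.17] q [ 0.107 -0.183  2.215  0.048  0.937  2.229] tau6 -0.22
```

>>> {"method": "apply_moves", "body": {"rows": [{"slide": [0, 0, 0], "angular": [-2, 0, 0], "grip": 1}, {"slide": [0, 0, 0], "angular": [0, 0, 0], "grip": 1}]}}

```text
time_s: 6.55
position: [485.7, 116.6, 86.3]
orientation: [[0.168, -0.505, -0.847], [0.057, -0.853, 0.519], [-0.984, -0.135, -0.114]]
force: [0.6, 0.8, -1.1]
finger_gap: 36.6
```

```bash
python3 st.py
```

```text
t 6.55 gap 36.6 panelpos rel cap [  1.03   0.38 -23.47] tilt 0.19 ang -139.68 Mx 0.198 Ftool [ 1.21 -0.83  0.04] q [ 0.107 -0.183  2.215  0.048  0.937  2.195] tau6 -0.3
```

>>> {"method": "apply_moves", "body": {"rows": [{"slide": [0, 0, 0], "angular": [-2, 0, 0], "grip": 1}, {"slide": [0, 0, 0], "angular": [0, 0, 0], "grip": 1}]}}

```text
time_s: 6.75
position: [485.7, 116.6, 86.3]
orientation: [[0.167, -0.477, -0.863], [0.057, -0.869, 0.491], [-0.984, -0.131, -0.118]]
force: [0.8, 1.1, -1.3]
finger_gap: 36.8
```

```bash
python3 st.py "[0,0,-24]"
```

```text
t 6.75 gap 36.8 panelpos rel cap [  1.03   0.37 -23.47] tilt 0.19 ang -137.81 Mx 0.136 Ftool [ 1.48 -1.19  0.07] q [ 0.106 -0.183  2.215  0.048  0.937  2.162] tau6 -0.319
tilt fix deg [-0.   -0.1   0.16] slide m to goal (now frame) [0.0005 0.001  0.0004]
slide after tilt fix [0.0005 0.001  0.0004]
```

>>> {"method": "apply_moves", "body": {"rows": [{"slide": [0, 0, 0], "angular": [-4, 0, 0], "grip": 1}, {"slide": [0, 0, 0], "angular": [0, 0, 0], "grip": 1}]}}

```text
time_s: 6.95
position: [485.7, 116.6, 86.3]
orientation: [[0.167, -0.417, -0.893], [0.057, -0.901, 0.431], [-0.984, -0.123, -0.127]]
force: [0.1, 0.6, -1.8]
finger_gap: 36.9
```

```bash
python3 st.py
```

```text
t 6.95 gap 36.9 panelpos rel cap [  1.     0.37 -23.48] tilt 0.18 ang -133.89 Mx 0.093 Ftool [ 1.85 -0.36  0.4 ] q [ 0.106 -0.183  2.215  0.048  0.937  2.093] tau6 -0.385
```

>>> {"method": "apply_moves", "body": {"rows": [{"slide": [0, 0, 0], "angular": [-4, 0, 0], "grip": 1}, {"slide": [0, 0, 0], "angular": [0, 0, 0], "grip": 1}]}}

```text
time_s: 7.15
position: [485.7, 116.5, 86.2]
orientation: [[0.167, -0.356, -0.919], [0.057, -0.928, 0.369], [-0.984, -0.114, -0.135]]
force: [0.8, 0.5, -1.1]
finger_gap: 36.6
```

```bash
python3 st.py
```

```text
t 7.15 gap 36.6 panelpos rel cap [  0.97   0.36 -23.49] tilt 0.18 ang -130.04 Mx 0.02 Ftool [ 1.28 -0.56 -0.38] q [ 0.106 -0.183  2.215  0.048  0.937  2.026] tau6 -0.312
```

>>> {"method": "apply_moves", "body": {"rows": [{"slide": [0, 0, 0], "angular": [-4, 0, 0], "grip": 1}, {"slide": [0, 0, 0], "angular": [0, 0, 0], "grip": 1}]}}

```text
time_s: 7.35
position: [485.6, 116.5, 86.2]
orientation: [[0.167, -0.294, -0.941], [0.057, -0.95, 0.307], [-0.984, -0.105, -0.142]]
force: [0.1, 0.7, -1.1]
finger_gap: 36.6
```

```bash
python3 st.py
```

```text
t 7.35 gap 36.6 panelpos rel cap [  0.95   0.36 -23.5 ] tilt 0.17 ang -126.22 Mx -0.049 Ftool [ 1.09 -0.62  0.33] q [ 0.107 -0.183  2.215  0.048  0.937  1.96 ] tau6 -0.228
```

>>> {"method": "apply_moves", "body": {"rows": [{"slide": [0, 0, 0], "angular": [-4, 0, 0], "grip": 1}, {"slide": [0, 0, 0], "angular": [0, 0, 0], "grip": 1}]}}

```text
time_s: 7.55
position: [485.7, 116.5, 86.3]
orientation: [[0.167, -0.231, -0.958], [0.056, -0.968, 0.243], [-0.984, -0.095, -0.149]]
force: [0.4, -0.1, -1.9]
finger_gap: 37.0
```

```bash
python3 st.py "[1,0.4,-23.5]"
```

```text
t 7.55 gap 37.0 panelpos rel cap [  1.     0.33 -23.47] tilt 0.17 ang -122.44 Mx -0.077 Ftool [ 1.89  0.22 -0.09] q [ 0.107 -0.183  2.215  0.047  0.937  1.894] tau6 -0.156
tilt fix deg [-0.   -0.15  0.09] slide m to goal (now frame) [ 0.     -0.0001  0.    ]
slide after tilt fix [ 0.     -0.0001  0.    ]
```

>>> {"method": "apply_moves", "body": {"rows": [{"slide": [0, 0, 0], "angular": [-4, 0, 0], "grip": 1}, {"slide": [0, 0, 0], "angular": [0, 0, 0], "grip": 1}]}}

```text
time_s: 7.75
position: [485.7, 116.6, 86.2]
orientation: [[0.167, -0.168, -0.971], [0.056, -0.982, 0.179], [-0.984, -0.085, -0.155]]
force: [0.6, 0.4, -1.9]
finger_gap: 36.6
```

```bash
python3 st.py
```

```text
t 7.75 gap 36.6 panelpos rel cap [  0.99   0.37 -23.48] tilt 0.17 ang -118.68 Mx -0.196 Ftool [ 1.96 -0.38 -0.22] q [ 0.107 -0.183  2.215  0.047  0.937  1.829] tau6 -0.11
```

>>> {"method": "apply_moves", "body": {"rows": [{"slide": [0, 0, 0], "angular": [-3, 0, 0], "grip": 1}, {"slide": [0, 0, 0], "angular": [0, 0, 0], "grip": 1}]}}

```text
time_s: 7.95
position: [485.7, 116.6, 86.3]
orientation: [[0.167, -0.123, -0.978], [0.056, -0.989, 0.133], [-0.984, -0.077, -0.159]]
force: [0.3, 1.0, -1.1]
finger_gap: 36.5
```

```bash
python3 st.py
```

```text
t 7.95 gap 36.5 panelpos rel cap [  1.     0.39 -23.48] tilt 0.17 ang -116.01 Mx -0.112 Ftool [ 1.19 -0.91 -0.04] q [ 0.107 -0.183  2.215  0.047  0.937  1.783] tau6 -0.13
```

>>> {"method": "apply_moves", "body": {"rows": [{"slide": [0, 0, 0], "angular": [-3, 0, 0], "grip": 1}, {"slide": [0, 0, 0], "angular": [0, 0, 0], "grip": 1}]}}

```text
time_s: 8.15
position: [485.7, 116.6, 86.3]
orientation: [[0.167, -0.077, -0.983], [0.056, -0.995, 0.088], [-0.984, -0.07, -0.162]]
force: [-0.3, 0.8, -0.1]
finger_gap: 36.7
```

```bash
python3 st.py "[1,0.4,-23.5]"
```

```text
t 8.15 gap 36.7 panelpos rel cap [  1.02   0.38 -23.47] tilt 0.17 ang -113.37 Mx 0.044 Ftool [ 0.07 -0.75  0.4 ] q [ 0.107 -0.183  2.215  0.047  0.937  1.736] tau6 -0.236
tilt fix deg [-0.   -0.16  0.06] slide m to goal (now frame) [ 0. -0.  0.]
slide after tilt fix [ 0. -0.  0.]
```

One click found (pitch about 29.6°, next detent at −114°). Next I test whether that detent is the stop.

>>> {"method": "apply_moves", "body": {"rows": [{"slide": [0, 0, 0], "angular": [-2.5, 0, 0], "grip": 1}, {"slide": [0, 0, 0], "angular": [0, 0, 0], "grip": 1}]}}

```text
time_s: 8.35
position: [485.7, 116.6, 86.3]
orientation: [[0.167, -0.041, -0.985], [0.056, -0.997, 0.051], [-0.984, -0.064, -0.165]]
force: [0.9, -0.1, -1.2]
finger_gap: 36.5
```

```bash
python3 st.py
```

```text
t 8.35 gap 36.5 panelpos rel cap [  1.04   0.4  -23.47] tilt 0.18 ang -111.24 Mx 0.114 Ftool [ 1.3   0.13 -0.69] q [ 0.107 -0.183  2.215  0.047  0.937  1.699] tau6 -0.29
```

>>> {"method": "apply_moves", "body": {"rows": [{"slide": [0, 0, 0], "angular": [-3, 0, 0], "grip": 1}, {"slide": [0, 0, 0], "angular": [0, 0, 0], "grip": 1}]}}

```text
time_s: 8.55
position: [485.7, 116.6, 86.2]
orientation: [[0.167, 0.005, -0.986], [0.057, -0.998, 0.005], [-0.984, -0.057, -0.167]]
force: [1.2, 0.7, -0.6]
finger_gap: 36.7
```

```bash
python3 st.py
```

```text
t 8.55 gap 36.7 panelpos rel cap [  1.01   0.39 -23.5 ] tilt 0.18 ang -108.59 Mx 0.185 Ftool [ 0.81 -0.67 -1.03] q [ 0.107 -0.183  2.215  0.048  0.937  1.652] tau6 -0.395
```

>>> {"method": "apply_moves", "body": {"rows": [{"slide": [0, 0, 0], "angular": [-4, 0, 0], "grip": 1}, {"slide": [0, 0, 0], "angular": [-4, 0, 0], "grip": 1}, {"slide": [0, 0, 0], "angular": [-4, 0, 0], "grip": 1}, {"slide": [0, 0, 0], "angular": [-4, 0, 0], "grip": 1}, {"slide": [0, 0, 0], "angular": [-4, 0, 0], "grip": 1}, {"slide": [0, 0, 0], "angular": [-3, 0, 0], "grip": 1}, {"slide": [0, 0, 0], "angular": [0, 0, 0], "grip": 1}]}}

```text
time_s: 9.25
position: [485.7, 116.6, 86.3]
orientation: [[0.167, 0.385, -0.908], [0.056, -0.923, -0.381], [-0.984, 0.012, -0.176]]
force: [0.6, 0.2, -1.4]
finger_gap: 37.1
```

```bash
python3 st.py "[1,0.4,-23.5]"
```

```text
t 9.25 gap 37.1 panelpos rel cap [  1.02   0.42 -23.48] tilt 0.18 ang -85.9 Mx -0.108 Ftool [ 1.49  0.01 -0.4 ] q [ 0.107 -0.183  2.215  0.048  0.937  1.257] tau6 -0.138
tilt fix deg [-0.   -0.18 -0.  ] slide m to goal (now frame) [0. 0. 0.]
slide after tilt fix [0. 0. 0.]
```

>>> {"method": "apply_moves", "body": {"rows": [{"slide": [0, 0, 0], "angular": [-2, 0, 0], "grip": 1}, {"slide": [0, 0, 0], "angular": [0, 0, 0], "grip": 1}]}}

```text
time_s: 9.45
position: [485.7, 116.6, 86.2]
orientation: [[0.167, 0.412, -0.896], [0.056, -0.911, -0.408], [-0.984, 0.018, -0.176]]
force: [0.8, 0.3, -1.7]
finger_gap: 36.6
```

```bash
python3 st.py
```

```text
t 9.45 gap 36.6 panelpos rel cap [  1.     0.44 -23.5 ] tilt 0.17 ang -84.19 Mx 0.038 Ftool [ 1.79  0.05 -0.59] q [ 0.107 -0.183  2.215  0.047  0.937  1.227] tau6 -0.132
```

>>> {"method": "apply_moves", "body": {"rows": [{"slide": [0, 0, 0], "angular": [-3, 0, 0], "grip": 1}, {"slide": [0, 0, 0], "angular": [0, 0, 0], "grip": 1}]}}

```text
time_s: 9.65
position: [485.7, 116.6, 86.3]
orientation: [[0.167, 0.454, -0.875], [0.057, -0.891, -0.451], [-0.984, 0.026, -0.175]]
force: [-0.4, 0.9, -0.7]
finger_gap: 36.7
```

```bash
python3 st.py "[1,0.4,-23.5]"
```

```text
t 9.65 gap 36.7 panelpos rel cap [  1.01   0.41 -23.48] tilt 0.18 ang -81.46 Mx 0.077 Ftool [ 0.7  -1.01  0.11] q [ 0.107 -0.183  2.215  0.048  0.937  1.179] tau6 -0.309
tilt fix deg [ 0.   -0.18 -0.02] slide m to goal (now frame) [0. 0. 0.]
slide after tilt fix [0. 0. 0.]
```

>>> {"method": "apply_moves", "body": {"rows": [{"slide": [0, 0, 0], "angular": [-3, 0, 0], "grip": 1}, {"slide": [0, 0, 0], "angular": [0, 0, 0], "grip": 1}]}}

```text
time_s: 9.85
position: [485.7, 116.6, 86.3]
orientation: [[0.167, 0.495, -0.853], [0.057, -0.868, -0.492], [-0.984, 0.034, -0.174]]
force: [-0.1, 0.6, -1.5]
finger_gap: 36.9
```

```bash
python3 st.py "[1,0.4,-23.5]"
```

```text
t 9.85 gap 36.9 panelpos rel cap [  1.03   0.41 -23.47] tilt 0.19 ang -78.77 Mx 0.215 Ftool [ 1.44 -0.6   0.07] q [ 0.107 -0.183  2.215  0.048  0.937  1.132] tau6 -0.396
tilt fix deg [-0.   -0.19 -0.01] slide m to goal (now frame) [0. 0. 0.]
slide after tilt fix [0. 0. 0.]
```

>>> {"method": "apply_moves", "body": {"rows": [{"slide": [0, 0, 0], "angular": [-4, 0, 0], "grip": 1}, {"slide": [0, 0, 0], "angular": [-4, 0, 0], "grip": 1}, {"slide": [0, 0, 0], "angular": [-4, 0, 0], "grip": 1}, {"slide": [0, 0, 0], "angular": [-4, 0, 0], "grip": 1}, {"slide": [0, 0, 0], "angular": [-4, 0, 0], "grip": 1}, {"slide": [0, 0, 0], "angular": [-3, 0, 0], "grip": 1}, {"slide": [0, 0, 0], "angular": [0, 0, 0], "grip": 1}]}}

```text
time_s: 10.55
position: [485.6, 116.7, 86.3]
orientation: [[0.167, 0.786, -0.595], [0.057, -0.61, -0.79], [-0.984, 0.098, -0.147]]
force: [-0.6, -0.0, -0.6]
finger_gap: 37.0
```

```bash
python3 st.py "[1,0.4,-23.5]"
```

```text
t 10.55 gap 37.0 panelpos rel cap [  0.98   0.48 -23.48] tilt 0.17 ang -56.01 Mx -0.132 Ftool [ 0.47 -0.49  0.46] q [ 0.107 -0.183  2.215  0.048  0.937  0.735] tau6 -0.131
tilt fix deg [-0.   -0.15 -0.08] slide m to goal (now frame) [0.     0.0001 0.    ]
slide after tilt fix [0.     0.0001 0.    ]
```

>>> {"method": "apply_moves", "body": {"rows": [{"slide": [0, 0, 0], "angular": [-2, 0, 0], "grip": 1}, {"slide": [0, 0, 0], "angular": [0, 0, 0], "grip": 1}]}}

```text
time_s: 10.75
position: [485.6, 116.7, 86.2]
orientation: [[0.167, 0.804, -0.571], [0.057, -0.586, -0.808], [-0.984, 0.103, -0.143]]
force: [0.4, 0.7, -2.0]
finger_gap: 36.7
```

```bash
python3 st.py
```

```text
t 10.75 gap 36.7 panelpos rel cap [  0.98   0.48 -23.48] tilt 0.17 ang -54.29 Mx -0.069 Ftool [ 2.1  -0.26 -0.53] q [ 0.107 -0.183  2.215  0.048  0.937  0.705] tau6 -0.127
```

>>> {"method": "apply_moves", "body": {"rows": [{"slide": [0, 0, 0], "angular": [-3, 0, 0], "grip": 1}, {"slide": [0, 0, 0], "angular": [0, 0, 0], "grip": 1}]}}

```text
time_s: 10.95
position: [485.7, 116.6, 86.3]
orientation: [[0.167, 0.83, -0.532], [0.057, -0.547, -0.835], [-0.984, 0.11, -0.138]]
force: [0.7, -0.0, -2.1]
finger_gap: 37.1
```

```bash
python3 st.py "[1,0.4,-23.5]"
```

```text
t 10.95 gap 37.1 panelpos rel cap [  1.01   0.45 -23.47] tilt 0.17 ang -51.55 Mx 0.12 Ftool [ 2.16  0.37 -0.04] q [ 0.107 -0.183  2.215  0.048  0.937  0.657] tau6 -0.305
tilt fix deg [ 0.   -0.15 -0.09] slide m to goal (now frame) [0. 0. 0.]
slide after tilt fix [0. 0. 0.]
```

>>> {"method": "apply_moves", "body": {"rows": [{"slide": [0, 0, 0], "angular": [-3, 0, 0], "grip": 1}, {"slide": [0, 0, 0], "angular": [0, 0, 0], "grip": 1}]}}

```text
time_s: 11.15
position: [485.7, 116.7, 86.3]
orientation: [[0.167, 0.854, -0.493], [0.057, -0.507, -0.86], [-0.984, 0.116, -0.133]]
force: [-0.6, -0.1, -1.5]
finger_gap: 37.0
```

```bash
python3 st.py "[1,0.4,-23.5]"
```

```text
t 11.15 gap 37.0 panelpos rel cap [  1.03   0.47 -23.47] tilt 0.18 ang -48.85 Mx 0.165 Ftool [ 1.36 -0.7   0.56] q [ 0.107 -0.183  2.215  0.048  0.937  0.61 ] tau6 -0.396
tilt fix deg [-0.   -0.16 -0.1 ] slide m to goal (now frame) [0.     0.     0.0001]
slide after tilt fix [0.     0.     0.0001]
```

>>> {"method": "apply_moves", "body": {"rows": [{"slide": [0, 0, 0], "angular": [-4, 0, 0], "grip": 1}, {"slide": [0, 0, 0], "angular": [-4, 0, 0], "grip": 1}, {"slide": [0, 0, 0], "angular": [-4, 0, 0], "grip": 1}, {"slide": [0, 0, 0], "angular": [-4, 0, 0], "grip": 1}, {"slide": [0, 0, 0], "angular": [-4, 0, 0], "grip": 1}, {"slide": [0, 0, 0], "angular": [-3, 0, 0], "grip": 1}, {"slide": [0, 0, 0], "angular": [0, 0, 0], "grip": 1}]}}

```text
time_s: 11.85
position: [485.6, 116.6, 86.2]
orientation: [[0.167, 0.978, -0.124], [0.057, -0.135, -0.989], [-0.984, 0.158, -0.078]]
force: [0.9, 0.1, -1.2]
finger_gap: 37.0
```

```bash
python3 st.py "[1,0.4,-23.5]"
```

```text
t 11.85 gap 37.0 panelpos rel cap [  0.92   0.48 -23.48] tilt 0.16 ang -26.08 Mx -0.069 Ftool [ 1.31  0.68 -0.11] q [ 0.107 -0.183  2.215  0.048  0.937  0.213] tau6 -0.127
tilt fix deg [ 0.   -0.09 -0.13] slide m to goal (now frame) [0.     0.0001 0.    ]
slide after tilt fix [0.     0.0001 0.    ]
```

>>> {"method": "apply_moves", "body": {"rows": [{"slide": [0, 0, 0], "angular": [-2, 0, 0], "grip": 1}, {"slide": [0, 0, 0], "angular": [0, 0, 0], "grip": 1}]}}

```text
time_s: 12.05
position: [485.6, 116.6, 86.3]
orientation: [[0.167, 0.981, -0.094], [0.056, -0.105, -0.993], [-0.984, 0.161, -0.073]]
force: [0.5, 0.2, -1.6]
finger_gap: 36.4
```

```bash
python3 st.py
```

```text
t 12.05 gap 36.4 panelpos rel cap [  0.97   0.45 -23.45] tilt 0.16 ang -24.36 Mx -0.016 Ftool [ 1.71  0.18 -0.17] q [ 0.107 -0.183  2.215  0.048  0.937  0.183] tau6 -0.123
```

>>> {"method": "apply_moves", "body": {"rows": [{"slide": [0, 0, 0], "angular": [-3, 0, 0], "grip": 1}, {"slide": [0, 0, 0], "angular": [0, 0, 0], "grip": 1}]}}

```text
time_s: 12.25
position: [485.6, 116.7, 86.3]
orientation: [[0.167, 0.985, -0.047], [0.057, -0.057, -0.997], [-0.984, 0.164, -0.065]]
force: [0.7, 0.5, -0.2]
finger_gap: 36.8
```

```bash
python3 st.py "[1,0.4,-23.5]"
```

```text
t 12.25 gap 36.8 panelpos rel cap [  0.98   0.47 -23.45] tilt 0.16 ang -21.62 Mx 0.028 Ftool [ 0.37  0.66 -0.48] q [ 0.107 -0.183  2.215  0.048  0.937  0.135] tau6 -0.301
tilt fix deg [ 0.   -0.08 -0.14] slide m to goal (now frame) [0.     0.     0.0001]
slide after tilt fix [0.     0.     0.0001]
```

>>> {"method": "apply_moves", "body": {"rows": [{"slide": [0, 0, 0], "angular": [-3, 0, 0], "grip": 1}, {"slide": [0, 0, 0], "angular": [0, 0, 0], "grip": 1}]}}

```text
time_s: 12.45
position: [485.6, 116.7, 86.3]
orientation: [[0.167, 0.986, -0.001], [0.057, -0.011, -0.998], [-0.984, 0.167, -0.058]]
force: [0.4, -0.4, -1.1]
finger_gap: 36.7
```

```bash
python3 st.py "[1,0.4,-23.5]"
```

```text
t 12.45 gap 36.7 panelpos rel cap [  0.99   0.47 -23.46] tilt 0.17 ang -18.95 Mx 0.225 Ftool [1.16 0.24 0.43] q [ 0.107 -0.183  2.215  0.048  0.937  0.088] tau6 -0.492
tilt fix deg [-0.   -0.09 -0.15] slide m to goal (now frame) [0.     0.     0.0001]
slide after tilt fix [0.     0.     0.0001]
```

>>> {"method": "apply_moves", "body": {"rows": [{"slide": [0, 0, 0], "angular": [0, 0, 0], "grip": 1}]}}

```text
time_s: 12.55
position: [485.6, 116.6, 86.2]
orientation: [[0.167, 0.986, -0.004], [0.057, -0.014, -0.998], [-0.984, 0.166, -0.059]]
force: [-0.0, 0.1, -0.8]
finger_gap: 36.4
```

```bash
python3 st.py
```

```text
t 12.55 gap 36.4 panelpos rel cap [  0.94   0.47 -23.51] tilt 0.17 ang -19.12 Mx 0.279 Ftool [ 0.75 -0.13 -0.07] q [ 0.107 -0.183  2.215  0.048  0.937  0.09 ] tau6 -0.269
```

>>> {"method": "apply_moves", "body": {"rows": [{"slide": [0, 0, 0], "angular": [0, 0, 0], "grip": 1}]}}

```text
time_s: 12.65
position: [485.6, 116.7, 86.2]
orientation: [[0.167, 0.986, -0.006], [0.057, -0.016, -0.998], [-0.984, 0.166, -0.059]]
force: [0.6, -0.2, -1.4]
finger_gap: 36.6
```

```bash
python3 st.py
```

```text
t 12.65 gap 36.6 panelpos rel cap [  0.95   0.49 -23.49] tilt 0.17 ang -19.24 Mx 0.25 Ftool [1.42 0.36 0.31] q [ 0.107 -0.183  2.215  0.048  0.937  0.092] tau6 -0.245
```

>>> {"method": "apply_moves", "body": {"rows": [{"slide": [0, 0, 0], "angular": [-2, 0, 0], "grip": 1}, {"slide": [0, 0, 0], "angular": [0, 0, 0], "grip": 1}]}}

```text
time_s: 12.85
position: [485.6, 116.7, 86.2]
orientation: [[0.167, 0.986, 0.026], [0.057, 0.016, -0.998], [-0.984, 0.168, -0.054]]
force: [1.3, 0.1, -0.9]
finger_gap: 36.8
```

```bash
python3 st.py
```

```text
t 12.85 gap 36.8 panelpos rel cap [  0.98   0.48 -23.48] tilt 0.18 ang -17.4 Mx 0.375 Ftool [ 1.15  1.09 -0.04] q [ 0.106 -0.183  2.215  0.049  0.937  0.06 ] tau6 -0.524
```

>>> {"method": "apply_moves", "body": {"rows": [{"slide": [0, 0, 0], "angular": [0, 0, 0], "grip": 1}]}}

```text
time_s: 12.95
position: [485.6, 116.7, 86.3]
orientation: [[0.167, 0.986, 0.024], [0.057, 0.015, -0.998], [-0.984, 0.168, -0.054]]
force: [1.3, 0.4, -0.9]
finger_gap: 36.5
```

```bash
python3 st.py
```

```text
t 12.95 gap 36.5 panelpos rel cap [  0.99   0.47 -23.46] tilt 0.19 ang -17.5 Mx 0.37 Ftool [ 1.09  1.13 -0.35] q [ 0.106 -0.183  2.215  0.049  0.937  0.061] tau6 -0.381
```

Torque is at 0.37 N m and rising linearly, above the 0.25 N m detent peak and under 0.7, so this is the end stop. I'm going clockwise now, logging torque throughout.

>>> {"method": "apply_moves", "body": {"rows": [{"slide": [0, 0, 0], "angular": [4, 0, 0], "grip": 1}, {"slide": [0, 0, 0], "angular": [0, 0, 0], "grip": 1}]}}

```text
time_s: 13.15
position: [485.6, 116.6, 86.3]
orientation: [[0.167, 0.985, -0.048], [0.057, -0.058, -0.997], [-0.984, 0.164, -0.066]]
force: [0.3, 0.0, -1.3]
finger_gap: 36.6
```

```bash
python3 st.py
```

```text
t 13.15 gap 36.6 panelpos rel cap [  0.98   0.46 -23.47] tilt 0.18 ang -21.65 Mx 0.046 Ftool [1.32 0.1  0.04] q [ 0.106 -0.183  2.215  0.049  0.937  0.134] tau6 0.206
```

>>> {"method": "apply_moves", "body": {"rows": [{"slide": [0, 0, 0], "angular": [5, 0, 0], "grip": 1}, {"slide": [0, 0, 0], "angular": [0, 0, 0], "grip": 1}]}}

```text
time_s: 13.35
position: [485.6, 116.6, 86.3]
orientation: [[0.167, 0.977, -0.132], [0.057, -0.143, -0.988], [-0.984, 0.158, -0.079]]
force: [0.9, 0.9, -1.0]
finger_gap: 36.7
```

```bash
python3 st.py
```

```text
t 13.35 gap 36.7 panelpos rel cap [  0.94   0.48 -23.46] tilt 0.16 ang -26.56 Mx -0.096 Ftool [ 1.2   0.59 -0.95] q [ 0.107 -0.183  2.215  0.048  0.938  0.221] tau6 0.487
```

>>> {"method": "apply_moves", "body": {"rows": [{"slide": [0, 0, 0], "angular": [5, 0, 0], "grip": 1}, {"slide": [0, 0, 0], "angular": [0, 0, 0], "grip": 1}]}}

```text
time_s: 13.55
position: [485.6, 116.7, 86.2]
orientation: [[0.167, 0.963, -0.212], [0.056, -0.224, -0.973], [-0.984, 0.151, -0.092]]
force: [0.8, 1.6, -0.7]
finger_gap: 36.7
```

```bash
python3 st.py
```

```text
t 13.55 gap 36.7 panelpos rel cap [  0.94   0.48 -23.47] tilt 0.15 ang -31.32 Mx -0.125 Ftool [ 0.91  0.3  -1.62] q [ 0.107 -0.183  2.215  0.047  0.937  0.304] tau6 0.485
```

>>> {"method": "apply_moves", "body": {"rows": [{"slide": [0, 0, 0], "angular": [5, 0, 0], "grip": 1}, {"slide": [0, 0, 0], "angular": [0, 0, 0], "grip": 1}]}}

```text
time_s: 13.75
position: [485.6, 116.7, 86.2]
orientation: [[0.167, 0.942, -0.291], [0.056, -0.304, -0.951], [-0.984, 0.143, -0.104]]
force: [0.9, 0.9, -0.7]
finger_gap: 36.8
```

```bash
python3 st.py
```

```text
t 13.75 gap 36.8 panelpos rel cap [  0.97   0.48 -23.48] tilt 0.16 ang -36.03 Mx -0.014 Ftool [ 0.88  0.43 -1.07] q [ 0.107 -0.183  2.215  0.047  0.937  0.387] tau6 0.396
```

>>> {"method": "apply_moves", "body": {"rows": [{"slide": [0, 0, 0], "angular": [5, 0, 0], "grip": 1}, {"slide": [0, 0, 0], "angular": [0, 0, 0], "grip": 1}]}}

```text
time_s: 13.95
position: [485.7, 116.6, 86.3]
orientation: [[0.167, 0.915, -0.367], [0.056, -0.38, -0.923], [-0.984, 0.134, -0.115]]
force: [0.5, 0.0, -0.4]
finger_gap: 36.6
```

```bash
python3 st.py
```

```text
t 13.95 gap 36.6 panelpos rel cap [  1.     0.45 -23.47] tilt 0.16 ang -40.71 Mx 0.057 Ftool [ 0.44  0.39 -0.17] q [ 0.107 -0.183  2.215  0.047  0.937  0.469] tau6 0.295
```

>>> {"method": "apply_moves", "body": {"rows": [{"slide": [0, 0, 0], "angular": [5, 0, 0], "grip": 1}, {"slide": [0, 0, 0], "angular": [0, 0, 0], "grip": 1}]}}

```text
time_s: 14.15
position: [485.7, 116.6, 86.3]
orientation: [[0.167, 0.882, -0.44], [0.056, -0.454, -0.889], [-0.984, 0.124, -0.126]]
force: [1.1, 0.7, -1.1]
finger_gap: 37.1
```

```bash
python3 st.py
```

```text
t 14.15 gap 37.1 panelpos rel cap [  1.04   0.44 -23.45] tilt 0.17 ang -45.4 Mx 0.173 Ftool [ 1.27  0.47 -1.  ] q [ 0.107 -0.183  2.215  0.047  0.937  0.55 ] tau6 0.21
```

>>> {"method": "apply_moves", "body": {"rows": [{"slide": [0, 0, 0], "angular": [5, 0, 0], "grip": 1}, {"slide": [0, 0, 0], "angular": [0, 0, 0], "grip": 1}]}}

```text
time_s: 14.35
position: [485.7, 116.6, 86.3]
orientation: [[0.167, 0.844, -0.51], [0.056, -0.525, -0.849], [-0.984, 0.113, -0.135]]
force: [0.3, 1.2, -0.8]
finger_gap: 36.9
```

```bash
python3 st.py "[1,0.4,-23.5]"
```

```text
t 14.35 gap 36.9 panelpos rel cap [  1.04   0.45 -23.45] tilt 0.17 ang -50.04 Mx 0.148 Ftool [ 0.9  -0.48 -1.04] q [ 0.107 -0.183  2.215  0.047  0.937  0.631] tau6 0.234
tilt fix deg [-0.   -0.13 -0.11] slide m to goal (now frame) [0.0001 0.     0.0001]
slide after tilt fix [0.0001 0.     0.0001]
```

>>> {"method": "apply_moves", "body": {"rows": [{"slide": [0, 0, 0], "angular": [6, 0, 0], "grip": 1}, {"slide": [0, 0, 0], "angular": [0, 0, 0], "grip": 1}]}}

```text
time_s: 14.55
position: [485.6, 116.6, 86.3]
orientation: [[0.167, 0.79, -0.59], [0.056, -0.605, -0.794], [-0.984, 0.1, -0.146]]
force: [0.4, 0.6, -1.6]
finger_gap: 36.7
```

```bash
python3 st.py
```

```text
t 14.55 gap 36.7 panelpos rel cap [  0.98   0.45 -23.48] tilt 0.16 ang -55.61 Mx -0.15 Ftool [ 1.65 -0.18 -0.52] q [ 0.107 -0.183  2.215  0.047  0.937  0.728] tau6 0.535
```

>>> {"method": "apply_moves", "body": {"rows": [{"slide": [0, 0, 0], "angular": [5, 0, 0], "grip": 1}, {"slide": [0, 0, 0], "angular": [5, 0, 0], "grip": 1}, {"slide": [0, 0, 0], "angular": [0, 0, 0], "grip": 1}]}}

```text
time_s: 14.85
position: [485.7, 116.6, 86.3]
orientation: [[0.167, 0.684, -0.71], [0.056, -0.725, -0.686], [-0.984, 0.075, -0.16]]
force: [0.6, 1.5, -1.3]
finger_gap: 36.8
```

```bash
python3 st.py
```

```text
t 14.85 gap 36.8 panelpos rel cap [  1.01   0.43 -23.48] tilt 0.17 ang -64.91 Mx -0.088 Ftool [ 1.5  -0.78 -1.3 ] q [ 0.107 -0.183  2.215  0.047  0.937  0.891] tau6 0.434
```

>>> {"method": "apply_moves", "body": {"rows": [{"slide": [0, 0, 0], "angular": [5, 0, 0], "grip": 1}, {"slide": [0, 0, 0], "angular": [5, 0, 0], "grip": 1}, {"slide": [0, 0, 0], "angular": [0, 0, 0], "grip": 1}]}}

```text
time_s: 15.15
position: [485.7, 116.6, 86.3]
orientation: [[0.167, 0.559, -0.812], [0.056, -0.828, -0.558], [-0.984, 0.048, -0.17]]
force: [0.7, -0.4, 0.0]
finger_gap: 36.7
```

```bash
python3 st.py
```

```text
t 15.15 gap 36.7 panelpos rel cap [  1.03   0.43 -23.48] tilt 0.17 ang -74.33 Mx 0.125 Ftool [ 0.07  0.66 -0.34] q [ 0.107 -0.183  2.215  0.047  0.937  1.056] tau6 0.235
```

>>> {"method": "apply_moves", "body": {"rows": [{"slide": [0, 0, 0], "angular": [4, 0, 0], "grip": 1}, {"slide": [0, 0, 0], "angular": [0, 0, 0], "grip": 1}]}}

```text
time_s: 15.35
position: [485.7, 116.6, 86.3]
orientation: [[0.167, 0.508, -0.845], [0.056, -0.861, -0.506], [-0.984, 0.037, -0.173]]
force: [0.9, -0.0, -2.0]
finger_gap: 36.8
```

```bash
python3 st.py
```

```text
t 15.35 gap 36.8 panelpos rel cap [  1.03   0.42 -23.48] tilt 0.17 ang -77.88 Mx 0.204 Ftool [ 2.16  0.39 -0.41] q [ 0.107 -0.183  2.215  0.047  0.937  1.117] tau6 0.122
```

>>> {"method": "apply_moves", "body": {"rows": [{"slide": [0, 0, 0], "angular": [4, 0, 0], "grip": 1}, {"slide": [0, 0, 0], "angular": [0, 0, 0], "grip": 1}]}}

```text
time_s: 15.55
position: [485.7, 116.6, 86.3]
orientation: [[0.167, 0.454, -0.875], [0.056, -0.891, -0.451], [-0.984, 0.026, -0.175]]
force: [1.5, 0.7, -0.8]
finger_gap: 36.6
```

```bash
python3 st.py
```

```text
t 15.55 gap 36.6 panelpos rel cap [  1.04   0.42 -23.46] tilt 0.17 ang -81.44 Mx 0.101 Ftool [ 1.05  0.   -1.49] q [ 0.107 -0.183  2.215  0.047  0.937  1.179] tau6 0.225
```

>>> {"method": "apply_moves", "body": {"rows": [{"slide": [0, 0, 0], "angular": [4, 0, 0], "grip": 1}, {"slide": [0, 0, 0], "angular": [0, 0, 0], "grip": 1}]}}

```text
time_s: 15.75
position: [485.7, 116.6, 86.3]
orientation: [[0.167, 0.399, -0.901], [0.056, -0.917, -0.396], [-0.984, 0.016, -0.176]]
force: [1.2, 1.1, -0.9]
finger_gap: 36.5
```

```bash
python3 st.py "[1,0.4,-23.5]"
```

```text
t 15.75 gap 36.5 panelpos rel cap [  1.01   0.43 -23.47] tilt 0.17 ang -84.97 Mx -0.073 Ftool [ 1.12 -0.52 -1.4 ] q [ 0.107 -0.183  2.215  0.047  0.937  1.241] tau6 0.37
tilt fix deg [ 0.   -0.17 -0.03] slide m to goal (now frame) [0. 0. 0.]
slide after tilt fix [0. 0. 0.]
```

Two clicks counted (torque zero at about −83.3°). The third should be at about −113°.

>>> {"method": "apply_moves", "body": {"rows": [{"slide": [0, 0, 0], "angular": [5, 0, 0], "grip": 1}, {"slide": [0, 0, 0], "angular": [0, 0, 0], "grip": 1}]}}

```text
time_s: 15.95
position: [485.7, 116.6, 86.3]
orientation: [[0.167, 0.327, -0.93], [0.056, -0.945, -0.322], [-0.984, 0.002, -0.176]]
force: [1.4, 1.3, -1.5]
finger_gap: 36.7
```

```bash
python3 st.py
```

```text
t 15.95 gap 36.7 panelpos rel cap [  1.02   0.41 -23.47] tilt 0.17 ang -89.52 Mx -0.103 Ftool [ 1.8  -0.74 -1.48] q [ 0.107 -0.183  2.215  0.047  0.937  1.321] tau6 0.516
```

>>> {"method": "apply_moves", "body": {"rows": [{"slide": [0, 0, 0], "angular": [5, 0, 0], "grip": 1}, {"slide": [0, 0, 0], "angular": [5, 0, 0], "grip": 1}, {"slide": [0, 0, 0], "angular": [0, 0, 0], "grip": 1}]}}

```text
time_s: 16.25
position: [485.7, 116.6, 86.3]
orientation: [[0.168, 0.169, -0.971], [0.055, -0.985, -0.162], [-0.984, -0.027, -0.174]]
force: [0.3, -0.2, -1.2]
finger_gap: 36.4
```

```bash
python3 st.py
```

```text
t 16.25 gap 36.4 panelpos rel cap [  1.04   0.38 -23.46] tilt 0.18 ang -99.0 Mx 0.085 Ftool [ 1.22  0.24 -0.09] q [ 0.107 -0.183  2.215  0.046  0.937  1.487] tau6 0.339
```

>>> {"method": "apply_moves", "body": {"rows": [{"slide": [0, 0, 0], "angular": [5, 0, 0], "grip": 1}, {"slide": [0, 0, 0], "angular": [5, 0, 0], "grip": 1}, {"slide": [0, 0, 0], "angular": [0, 0, 0], "grip": 1}]}}

```text
time_s: 16.55
position: [485.7, 116.6, 86.2]
orientation: [[0.168, 0.006, -0.986], [0.056, -0.998, 0.004], [-0.984, -0.056, -0.168]]
force: [0.6, 0.9, -1.2]
finger_gap: 37.0
```

```bash
python3 st.py
```

```text
t 16.55 gap 37.0 panelpos rel cap [  1.02   0.42 -23.49] tilt 0.17 ang -108.55 Mx 0.214 Ftool [ 1.31 -0.82 -0.37] q [ 0.107 -0.183  2.215  0.047  0.937  1.653] tau6 0.188
```

>>> {"method": "apply_moves", "body": {"rows": [{"slide": [0, 0, 0], "angular": [3, 0, 0], "grip": 1}, {"slide": [0, 0, 0], "angular": [0, 0, 0], "grip": 1}]}}

```text
time_s: 16.75
position: [485.7, 116.6, 86.3]
orientation: [[0.168, -0.038, -0.985], [0.056, -0.997, 0.048], [-0.984, -0.063, -0.165]]
force: [0.9, 1.6, -1.5]
finger_gap: 36.6
```

```bash
python3 st.py
```

```text
t 16.75 gap 36.6 panelpos rel cap [  1.04   0.38 -23.46] tilt 0.18 ang -111.09 Mx 0.06 Ftool [ 1.68 -1.56 -0.59] q [ 0.107 -0.183  2.215  0.047  0.937  1.697] tau6 0.146
```

>>> {"method": "apply_moves", "body": {"rows": [{"slide": [0, 0, 0], "angular": [2, 0, 0], "grip": 1}, {"slide": [0, 0, 0], "angular": [0, 0, 0], "grip": 1}]}}

```text
time_s: 16.95
position: [485.7, 116.6, 86.3]
orientation: [[0.168, -0.065, -0.984], [0.056, -0.996, 0.075], [-0.984, -0.068, -0.163]]
force: [0.9, 0.6, -1.2]
finger_gap: 36.7
```

```bash
python3 st.py "[1,0.4,-23.5]"
```

```text
t 16.95 gap 36.7 panelpos rel cap [  1.03   0.4  -23.46] tilt 0.17 ang -112.63 Mx 0.066 Ftool [ 1.34 -0.58 -0.67] q [ 0.107 -0.183  2.215  0.047  0.937  1.724] tau6 0.135
tilt fix deg [ 0.   -0.17  0.05] slide m to goal (now frame) [0. 0. 0.]
slide after tilt fix [0. 0. 0.]
```

Torque is about zero at the third click. Next: release, let it settle, retreat, shut the fingers and move over the button.

>>> {"method": "apply_moves", "body": {"rows": [{"slide": [0, 0, 0], "angular": [0, 0, 0], "grip": 0}, {"slide": [0, 0, 0], "angular": [0, 0, 0], "grip": 0}, {"slide": [0, 0, 0], "angular": [0, 0, 0], "grip": 0}, {"slide": [0, 0, 0], "angular": [0, 0, 0], "grip": 0}, {"slide": [0, 0, 0], "angular": [0, 0, 0], "grip": 0}, {"slide": [0, 0, 0], "angular": [0, 0, 0], "grip": 0}, {"slide": [-0.015, 0, 0], "angular": [0, 0, 0], "grip": 0}, {"slide": [-0.025, 0, 0], "angular": [0, 0, 0], "grip": 0}, {"slide": [-0.025, 0, 0], "angular": [0, 0, 0], "grip": 0}, {"slide": [-0.025, 0, 0], "angular": [0, 0, 0], "grip": 1}, {"slide": [0, 0.028, -0.012], "angular": [0, 0, 0], "grip": 1}, {"slide": [0, 0.028, -0.012], "angular": [0, 0, 0], "grip": 1}, {"slide": [0, 0.028, -0.012], "angular": [0, 0, 0], "grip": 1}, {"slide": [0, 0.028, -0.012], "angular": [0, 0, 0], "grip": 1}, {"slide": [0, 0, 0], "angular": [0, 0, 0], "grip": 1}, {"slide": [0, 0, 0], "angular": [0, 0, 0], "grip": 1}, {"slide": [0, 0, 0], "angular": [0, 0, 0], "grip": 1}]}}

```text
time_s: 18.65
position: [512.6, -6.7, 180.6]
orientation: [[0.17, -0.052, -0.984], [0.055, -0.997, 0.062], [-0.984, -0.065, -0.166]]
force: [-0.0, 0.4, 0.8]
finger_gap: -0.2
```

```bash
python3 st.py "[1,-119.6,8]"
```

```text
t 18.65 gap -0.2 panelpos rel cap [   3.75 -125.05   71.83] tilt 0.29 ang -111.86 Mx -0.009 Ftool [-0.8  -0.43 -0.08] q [-0.162 -0.256  2.105  0.09   1.135  1.434] tau6 -0.008
tilt fix deg [-0.   -0.29  0.  ] slide m to goal (now frame) [ 0.0638 -0.004   0.0049]
slide after tilt fix [ 0.0638 -0.004   0.0046]
```

>>> {"method": "apply_moves", "body": {"rows": [{"slide": [0.02, -0.004, 0.005], "angular": [0, -0.3, 0], "grip": 1}, {"slide": [0.02, 0, 0], "angular": [0, 0, 0], "grip": 1}, {"slide": [0.02, 0, 0], "angular": [0, 0, 0], "grip": 1}, {"slide": [0, 0, 0], "angular": [0, 0, 0], "grip": 1}]}}

```text
time_s: 19.05
position: [517.4, 5.0, 120.3]
orientation: [[0.166, -0.046, -0.985], [0.057, -0.997, 0.056], [-0.984, -0.065, -0.163]]
force: [0.2, 0.2, -0.8]
finger_gap: -0.3
```

```bash
python3 st.py "[1,-119.6,-5]"; python3 - <<'E'
from station import bot
import cv2,numpy as np
a=cv2.resize(bot.capture("side")["pixels"][180:280,240:374,::-1],(800,600));cv2.imwrite("pics/s3.png",a)
E
```

```text
t 19.05 gap -0.3 panelpos rel cap [   1.5  -115.53   11.02] tilt 0.12 ang -111.55 Mx -0.05 Ftool [ 0.87 -0.11 -0.04] q [-0.136 -0.178  2.147  0.093  1.016  1.443] tau6 -0.004
tilt fix deg [-0.   -0.09  0.07] slide m to goal (now frame) [ 0.016  0.004 -0.001]
slide after tilt fix [ 0.016  0.004 -0.001]
```

View pics/s3.png

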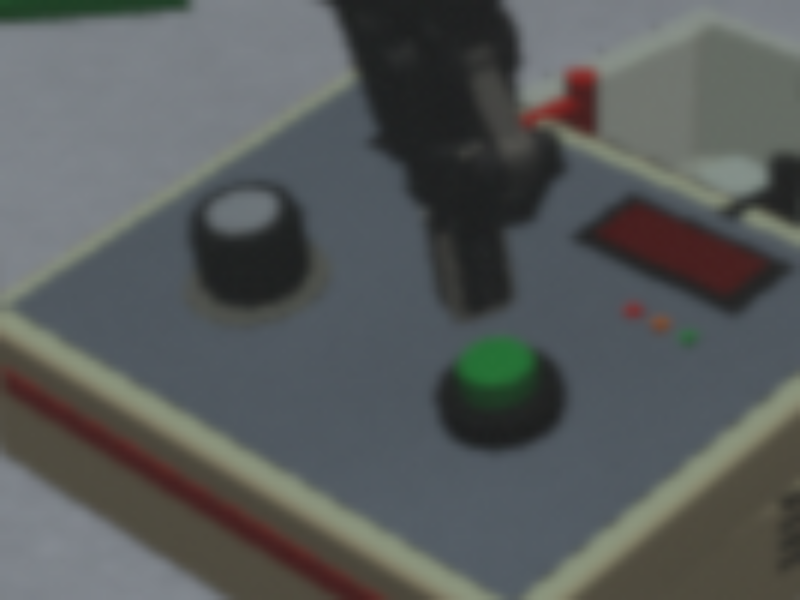

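The shut fingertips are at (480,310), about 19 mm above and a few mm left of the button top (497,362), which agrees with the pose. I'll centre and lower to just above it.

>>> {"method": "apply_moves", "body": {"rows": [{"slide": [0.007, 0.004, -0.001], "angular": [0, 0, 0], "grip": 1}, {"slide": [0.006, 0, 0], "angular": [0, 0, 0], "grip": 1}, {"slide": [0, 0, 0], "angular": [0, 0, 0], "grip": 1}]}}

```text
time_s: 19.4
position: [523.0, 2.0, 111.4]
orientation: [[0.173, -0.044, -0.984], [0.056, -0.997, 0.054], [-0.983, -0.065, -0.17]]
force: [0.0, -0.4, 0.1]
finger_gap: -0.0
```

```bash
python3 st.py "[1,-119.6,-10]"
```

```text
t 19.4 gap -0.0 panelpos rel cap [   4.23 -120.09    1.46] tilt 0.51 ang -111.42 Mx 0.015 Ftool [-0.07  0.37 -0.05] q [-0.141 -0.157  2.146  0.096  0.99   1.433] tau6 -0.003
tilt fix deg [ 0.   -0.51  0.07] slide m to goal (now frame) [0.0114 0.0007 0.0033]
slide after tilt fix [0.0115 0.0007 0.0032]
```

>>> {"method": "apply_moves", "body": {"rows": [{"slide": [0.003, 0, 0], "angular": [0, 0, 0], "grip": 1}, {"slide": [0.003, 0, 0], "angular": [0, 0, 0], "grip": 1}, {"slide": [0, 0, 0], "angular": [0, 0, 0], "grip": 1}]}}

```text
time_s: 19.7
position: [524.9, 2.1, 106.3]
orientation: [[0.175, -0.044, -0.984], [0.056, -0.997, 0.055], [-0.983, -0.064, -0.172]]
force: [0.3, -0.2, -0.3]
finger_gap: 0.0
```

```bash
python3 st.py "[1,-119.6,-10]"
```

```text
t 19.7 gap 0.0 panelpos rel cap [   5.17 -120.67   -3.82] tilt 0.63 ang -111.43 Mx 0.032 Ftool [ 0.34  0.23 -0.26] q [-0.14  -0.147  2.147  0.096  0.977  1.433] tau6 -0.001
tilt fix deg [-0.   -0.63  0.05] slide m to goal (now frame) [0.0061 0.0005 0.0043]
slide after tilt fix [0.0062 0.0005 0.0043]
```

>>> {"method": "apply_moves", "body": {"rows": [{"slide": [0, 0, 0.004], "angular": [0, -0.6, 0], "grip": 1}, {"slide": [0.002, 0, 0], "angular": [0, 0, 0], "grip": 1}, {"slide": [0, 0, 0], "angular": [0, 0, 0], "grip": 1}]}}

```text
time_s: 20.0
position: [521.2, 2.3, 103.8]
orientation: [[0.165, -0.044, -0.985], [0.056, -0.997, 0.054], [-0.985, -0.064, -0.162]]
force: [0.0, -0.8, -0.4]
finger_gap: -0.1
```

```bash
python3 st.py
```

```text
t 20.0 gap -0.1 panelpos rel cap [   1.3  -119.24   -5.71] tilt 0.05 ang -111.44 Mx -0.055 Ftool [ 0.36  0.84 -0.02] q [-0.141 -0.146  2.15   0.095  0.984  1.433] tau6 -0.0
```

>>> {"method": "apply_moves", "body": {"rows": [{"slide": [0.002, 0, 0], "angular": [0, 0, 0], "grip": 1}, {"slide": [0, 0, 0], "angular": [0, 0, 0], "grip": 1}]}}

```text
time_s: 20.2
position: [521.6, 2.4, 101.7]
orientation: [[0.165, -0.044, -0.985], [0.056, -0.997, 0.054], [-0.985, -0.064, -0.162]]
force: [-0.7, 0.4, -0.7]
finger_gap: 0.0
```

```bash
python3 st.py
```

```text
t 20.2 gap 0.0 panelpos rel cap [   1.32 -119.25   -7.82] tilt 0.05 ang -111.44 Mx -0.022 Ftool [ 0.57 -0.34  0.85] q [-0.14  -0.142  2.15   0.095  0.979  1.433] tau6 -0.0
```

>>> {"method": "apply_moves", "body": {"rows": [{"slide": [0.002, 0, 0], "angular": [0, 0, 0], "grip": 1}, {"slide": [0, 0, 0], "angular": [0, 0, 0], "grip": 1}]}}

```text
time_s: 20.4
position: [522.2, 2.5, 100.1]
orientation: [[0.165, -0.044, -0.985], [0.056, -0.997, 0.054], [-0.985, -0.064, -0.162]]
force: [-2.0, -0.2, 2.3]
finger_gap: -0.1
```

```bash
python3 st.py "[1,-119.6,-14]"
```

```text
t 20.4 gap -0.1 panelpos rel cap [   1.62 -119.37   -9.52] tilt 0.06 ang -111.44 Mx -0.0 Ftool [-2.65  0.12  1.59] q [-0.14  -0.139  2.15   0.095  0.975  1.433] tau6 0.0
tilt fix deg [ 0.   -0.04  0.04] slide m to goal (now frame) [0.0045 0.0004 0.0005]
slide after tilt fix [0.0045 0.0004 0.0005]
```

>>> {"method": "apply_moves", "body": {"rows": [{"slide": [0.002, 0, 0], "angular": [0, 0, 0], "grip": 1}, {"slide": [0, 0, 0], "angular": [0, 0, 0], "grip": 1}]}}

```text
time_s: 20.6
position: [522.6, 2.6, 98.5]
orientation: [[0.165, -0.044, -0.985], [0.056, -0.997, 0.054], [-0.985, -0.064, -0.162]]
force: [-1.5, 0.7, 2.3]
finger_gap: 0.1
```

```bash
python3 st.py
```

```text
t 20.6 gap 0.1 panelpos rel cap [   1.75 -119.42  -11.19] tilt 0.05 ang -111.43 Mx -0.033 Ftool [-2.45 -0.74  1.14] q [-0.139 -0.136  2.151  0.095  0.972  1.433] tau6 -0.001
```

>>> {"method": "apply_moves", "body": {"rows": [{"slide": [0.002, 0, 0], "angular": [0, 0, 0], "grip": 1}, {"slide": [0, 0, 0], "angular": [0, 0, 0], "grip": 1}]}}

```text
time_s: 20.8
position: [522.9, 2.7, 96.8]
orientation: [[0.165, -0.044, -0.985], [0.056, -0.997, 0.054], [-0.985, -0.064, -0.162]]
force: [-1.9, -0.6, 2.8]
finger_gap: -0.2
```

```bash
python3 st.py
```

```text
t 20.8 gap -0.2 panelpos rel cap [   1.83 -119.47  -12.92] tilt 0.04 ang -111.42 Mx 0.085 Ftool [-3.06  0.54  1.38] q [-0.139 -0.132  2.151  0.095  0.969  1.433] tau6 -0.001
```

>>> {"method": "apply_moves", "body": {"rows": [{"slide": [0.001, 0, 0], "angular": [0, 0, 0], "grip": 1}, {"slide": [0, 0, 0], "angular": [0, 0, 0], "grip": 1}]}}

```text
time_s: 21.0
position: [523.1, 2.7, 96.0]
orientation: [[0.165, -0.044, -0.985], [0.056, -0.997, 0.054], [-0.985, -0.064, -0.162]]
force: [-2.6, -0.5, 4.1]
finger_gap: -0.2
```

```bash
python3 st.py
```

```text
t 21.0 gap -0.2 panelpos rel cap [   1.86 -119.47  -13.71] tilt 0.04 ang -111.42 Mx 0.005 Ftool [-4.47  0.37  1.92] q [-0.139 -0.131  2.151  0.095  0.967  1.433] tau6 -0.001
```

Not bottomed yet, so I keep pressing until the force jumps.

>>> {"method": "apply_moves", "body": {"rows": [{"slide": [0.0015, 0, 0], "angular": [0, 0, 0], "grip": 1}, {"slide": [0, 0, 0], "angular": [0, 0, 0], "grip": 1}]}}

```text
time_s: 21.2
position: [523.2, 2.7, 95.8]
orientation: [[0.163, -0.043, -0.986], [0.056, -0.997, 0.053], [-0.985, -0.064, -0.16]]
force: [-3.0, 0.0, 4.5]
finger_gap: -0.2
```

```bash
python3 st.py
```

```text
t 21.2 gap -0.2 panelpos rel cap [   1.91 -119.47  -13.91] tilt 0.08 ang -111.39 Mx -0.013 Ftool [-4.96 -0.2   2.19] q [-0.139 -0.129  2.15   0.095  0.968  1.433] tau6 -0.003
```

>>> {"method": "apply_moves", "body": {"rows": [{"slide": [0.0015, 0, 0], "angular": [0, 0, 0], "grip": 1}, {"slide": [0, 0, 0], "angular": [0, 0, 0], "grip": 1}]}}

```text
time_s: 21.4
position: [523.3, 2.7, 95.9]
orientation: [[0.162, -0.043, -0.986], [0.056, -0.997, 0.053], [-0.985, -0.064, -0.159]]
force: [-3.2, -0.2, 4.2]
finger_gap: -0.0
```

```bash
python3 st.py
```

```text
t 21.4 gap -0.0 panelpos rel cap [   2.   -119.5   -13.84] tilt 0.15 ang -111.36 Mx -0.036 Ftool [-4.67  0.12  2.52] q [-0.139 -0.129  2.149  0.094  0.97   1.433] tau6 -0.003
```

The button bottomed out: the tip stopped at −13.9, about 6 mm below first contact, at about 5 N. Releasing and backing off clear.

>>> {"method": "apply_moves", "body": {"rows": [{"slide": [-0.005, 0, 0], "angular": [0, 0, 0], "grip": 1}, {"slide": [-0.01, 0, 0], "angular": [0, 0, 0], "grip": 1}, {"slide": [-0.02, 0, 0], "angular": [0, 0, 0], "grip": 1}, {"slide": [-0.03, 0, 0], "angular": [0, 0, 0], "grip": 1}, {"slide": [-0.03, 0, 0], "angular": [0, 0, 0], "grip": 1}, {"slide": [-0.03, 0, 0], "angular": [0, 0, 0], "grip": 1}, {"slide": [-0.03, 0, 0.03], "angular": [0, 0, 0], "grip": 1}, {"slide": [0, 0, 0.03], "angular": [0, 0, 0], "grip": 1}, {"slide": [0, 0, 0.03], "angular": [0, 0, 0], "grip": 1}, {"slide": [0, 0, 0], "angular": [0, 0, 0], "grip": 1}, {"slide": [0, 0, 0], "angular": [0, 0, 0], "grip": 1}]}}

```text
time_s: 22.5
position: [405.9, -1.5, 242.8]
orientation: [[0.169, -0.043, -0.985], [0.055, -0.997, 0.053], [-0.984, -0.063, -0.166]]
force: [0.7, -0.2, 0.5]
finger_gap: -0.1
```

```bash
python3 st.py; python3 - <<'E'
from h import *
from station import bot
n=bot.capture("side");o=pickle.load(open("side.pkl","rb"))
cv2.imwrite("pics/s4.png",n["pixels"][:,:,::-1])
for nm,c in(("old",o),("new",n)):
    p=c["pixels"].astype(int);r,g,b=p[...,0],p[...,1],p[...,2]
    print(nm,"green",blob((g>r+25)&(g>b+20),(323,241),12),"orange",blob((r>150)&(r>g+60)&(b<80),(415,298),25),"bluecap",blob((b>r+40)&(b>g+30),(217,182),12))
d=np.abs(n["pixels"].astype(int)-o["pixels"]).max(2)
print("beaker diff",d[288:350,358:402].mean(),"bottle",d[178:250,203:240].mean(),"rack",d[275:318,395:438].mean())
E
```

```text
t 22.5 gap -0.1 panelpos rel cap [-83.39 -86.06 150.41] tilt 0.26 ang -111.38 Mx -0.002 Ftool [-0.44  0.1  -0.75] q [-0.196 -0.594  2.233  0.089  1.347  1.411] tau6 -0.003Traceback (most recent call last):
  File "<stdin>", line 7, in <module>
  File "h.py", line 11, in blob
    k=[i for i in range(1,n) if np.hypot(*(ce[i]-near))<rad and s[i,4]>15];i=max(k,key=lambda i:s[i,4]);return ce[i],s[i]
                                                                             ~~~^^^^^^^^^^^^^^^^^^^^^^^
ValueError: max() iterable argument is empty
```

View pics/s4.png

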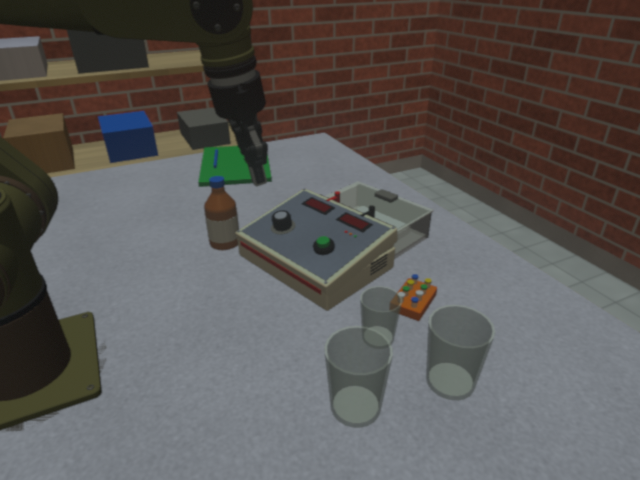

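The arm is clear and touching nothing. The button is out again at (323,241), and the bottle, beaker (380,316) and rack (415,296) look unmoved. I'll do a last numeric comparison, then hand in.

```bash
python3 - <<'E'
from h import *
from station import bot
n=bot.capture("side");o=pickle.load(open("side.pkl","rb"))
d=np.abs(n["pixels"].astype(int)-o["pixels"]).max(2)
for k,s in dict(beaker=np.s_[288:350,358:402],bottle=np.s_[178:250,203:240],rack=np.s_[275:318,395:438],button=np.s_[230:256,312:336],floor=np.s_[350:450,150:300]).items(): print(k,d[s].mean().round(2),d[s].max())
bot.sign_off()
E
```

```text
beaker 2.05 4
bottle 1.73 4
rack 2.18 4
button 1.65 4
floor 2.55 4
the job is handed in; nothing more can be done
```

The knob went to its end stop and back clockwise three clicks, then the green run button was pressed and let go. The job was handed in at about 22.6 s of the 72 s allowed.

- **End stop:** I turned the knob anticlockwise about 30° per click through four clicks. The stop showed as torque rising steadily past the 0.25 N m click peak. The highest reading was 0.375 N m, against the 0.7 N m limit.
- **Three clicks:** Going clockwise, the torque went through three full click cycles. The reading was close to zero (0.06 N m) when I opened the fingers, so the knob could settle by itself.
- **Run button:** The button went in until it bottomed out, about 6 mm at about 5 N, and I then let go. It is back out in the last picture.
- **Surroundings:** Comparing the first and last side pictures, the bottle, beaker, rack and button areas changed by no more than camera noise (at most 4 grey levels). The arm stood clear of everything.

Two weaker points:
- **Grip slip:** The grip crept by about 2° on the knob during the anticlockwise turn. The torque cycles were still clear enough to count.
- **Click count:** The knob has no marks, so the three clicks rest on the torque readings alone. I did not grip the knob again to confirm its position. One colour-mask check failed to run, and I replaced it with the picture comparison.

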